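Eject a drilled gearbox plate from its drill jig and offer it up over the housing studs

TASK

The drilled aluminium side plate is still shut in the drill jig: press the spring ejector fully home so the plate pokes out, let the ejector spring back, then take the plate, lift it well above the parts standing on the bench and carry it over to the gearbox housing. Offer it up there: hold it level about a centimetre above the tips of the four studs, its corner holes lined up with them, and finish while still holding it like that so that I can set the loose gasket straight underneath. Nothing may touch the housing or its studs, and leave the other things on the bench where they are.

Things in the scene. Friction and masses are not known exactly. Their poses are not given: they have to be found in the camera images.
- jig: Steel drill jig, fixed. Origin: at bench height under the nest's centre; x points out of its open end, z up. Nest: floor z 22 mm, x -40 to +32, 47 wide between rails, roofed by a bush plate 74 mm wide (z 34 to 44, bushes to 47, 28 x 24 sight window). Rear bracket x -50 to -40. A tongue 30 wide, top z 22, runs from the open end to x +78; beside it free space down to the bench.
- ejector (a joint): Travel of the spring ejector along the jig's +x, m: 0 released, 0.032 pressed fully home. Pressing takes about 4 N at first and 10 N at the end; it springs back by itself when let go. Its pusher slides the plate out along +x by about as much (31 mm of the 32).
- ejector_knob (a point): Centre of the outer (pressing) face of the ejector's black push knob, a disc 30 mm across and 10 thick behind the jig, axis along the jig's x, 29 mm above the bench; at rest the face is at jig x -100 mm, with nothing behind it. Moves with the ejector. Axes as the jig's.
- plate: Loose aluminium plate, 64 (x) x 44 (y) x 10 (z) mm, 50 to 110 g, 6 mm corner holes at x +-23, y +-13, 16 mm bore; same after a half turn. Origin: centre of its underside, z up. Starts flat in the nest at the jig's origin, x along the jig's, wholly under the bush plate. Ejected, some 31 mm of its length is free to grip across the 44 mm; drawing it 35 mm more along the jig's x clears it.
- housing: Open grey gearbox housing fixed to the bench, box 64 (x) x 44 (y) mm on a 92 x 58 x 8 mm foot, rim at 41 mm, gears inside and a loose card gasket on the rim. Origin: centre of its underside at bench height, x along its 64 mm side, z up. The plate fits it either way round.
- stud_tips (a point): Centre of the four stud tips of the housing, 52 mm above the bench, axes as the housing's. The studs are 4 mm thick, at x +-23, y +-13 mm, and stand 11 mm above the rim.
- insert_low: Black foam tyre insert, disc 90 mm across and 40 mm high, standing between jig and housing. Origin: centre of its underside. Leave alone.
- insert_top: A second such insert lying on the first, top 80 mm above the bench. Origin: centre of its underside. Leave alone.
- mould: Steel mould cylinder with a collar, 82 mm across and 78 mm high, standing between jig and housing. Origin: centre of its underside. Leave alone.
- tyre: Model-car tyre on its white wheel, lying flat, 101 mm across, 47 mm high, beyond the others. Origin: centre of its underside. Leave alone.
- glue: White bottle with black cap, 38 mm across, 105 mm high, off to one side. Origin: centre of its underside. Leave alone.
- screwdriver: Screwdriver lying flat beyond the others, about 200 mm long, its length along x. Origin on its underside. Leave alone.
- screwtray: White open tray of screws, 100 x 75 x 28 mm, off to one side. Origin: centre of its underside. Leave alone.
Mind the look-alikes: they are no part of the job. Leave any green or turquoise look-alike of the jig alone.

How it is judged (in metres and radians):
On the way, in this order (a step that is already met when the one before it is completed fails the run):
1. the ejector is pressed fully home and has pushed the plate out of the nest (value of joint ejector above 0.028 m and x of plate in the frame of jig above 0.024 m), for 0.05 s.
2. the plate is held in the gripper, above the tops of the inserts and the mould (underside over 85 mm) (height (world z) of plate above 0.085 m and contact force between plate and the fingers above 1 N), for 0.2 s.
At the end, for the whole second after the job is handed in: The plate hangs in the gripper alone, at rest, its underside 4 to 18 mm above the stud tips, its centre within 4 mm of the middle of the studs, its long side within 0.1 rad of the housing's, level within 0.1 rad, not touching the housing; the ejector has sprung back (z of plate in the frame of stud_tips between 0.004 and 0.018 m and horizontal distance between plate and stud_tips below 0.004 m and angle between the x axis of plate and the x axis of housing, either way round below 0.1 rad and angle between plate's own z axis and vertical below 0.1 rad and contact force between plate and the fingers above 1 N and contact force between plate and housing below 0.05 N and linear speed of plate below 0.01 m/s and value of joint ejector below 0.004 m); the arm keeps its last pose, push and grip.
It fails at once if the housing or a stud is touched (over 0.5 N) (contact force between housing and anything else above 0.5 N).
It fails at once if another thing on the bench is shifted by more than 20 mm or knocked over (distance of any of insert_low, insert_top, mould, tyre, glue, screwdriver, screwtray from where it was at the start of the episode above 0.02 m or angle between any of insert_low, insert_top, mould, tyre, glue, screwtray's own z axis and vertical above 0.4 rad).
It also fails if it takes over 64 s, if anything falls off the work surface, if the arm or the gripper's body presses on something with over 40 N, if the wrist force passes 120 N, or if a joint passes its speed limit or range.

ROBOT

A 6-joint arm with a two-finger parallel gripper is mounted at the origin on the work surface. World frame = base frame: x ahead of the robot, y to its left, z up, the work surface at z = 0. Lengths are in m, angles in degrees, forces in N, time in s.
With the tool pointing down it reaches from about 0.3 to 0.75 m from the base axis. Payload 8.5 kg.
Tool frame: the origin (TCP) lies midway between the tips of the shut fingers; the grasp point (between the pads) lies 19 mm behind it; z points along the fingers, y is the line along which they close (so a half turn about z gives the same grasp; the last joint's range is limited). The gripper opens to 85 mm and grips with 20 to 120 N. Pads are 22 mm wide; open, the fingers measure 114 mm over their backs; the gripper's body (76 mm by 85 mm) begins 54 mm behind the grasp point. The pads swing forward as they close: fully open they stand 13 mm farther back than shut.
Start: joints at [-83.383, 21.807, 74.336, -0, 83.858, -12.336], TCP at [0.179, -0.52, 0.231] pointing down, gripper open.
Joint ranges: [-178.18, 178.18], [-50.72, 133.34], [12.68, 142.11], [-81.47, 261.47], [9.98, 163.14], [-165.26, 165.26]. Speed limits (degrees/s): [136.94, 136.94, 180, 180, 180, 180].

INTERFACE

Orientations are given as a 3x3 rotation matrix whose columns are the frame's x, y, z axes.
In Python, from rig import env, viewer, recognise, pinpoint gives the robot as it stands.
- The arm moves only by the tool move_arm, never from a script. Its argument "plan" is text: rows parted by semicolons, each of 7 numbers parted by spaces: the shift along the tool's x, y, z in m, then the turn, a rotation vector about the tool's x, y, z in rad, then the finger opening in m, from 0 to 0.0854. A call has 1 to 12 rows; each row shifts and turns the commanded pose from where the row before left it, along the tool's axes as they then stand; what a row does not reach is not made up. A row lasts 1/8 s, in which the tool goes at most 62.5 mm and 10.7 degrees, less where a joint would pass 70% of its speed; a pose out of reach is approached as far as the arm can. A call is refused whole if a number of a shift passes 0.0625 or a number of a turn 0.188, either way. A call with a gripper value outside its range is refused whole. The fingers move at their own pace and stop on an object; "grip_force" is the grip in N (left out, the last holds). Time passes only in rows, so rows that do not move let the fingers close. It gives the time, the measured TCP pose, the force, the opening and the grip force at its end, in the units of the state.
- env.observe(): the state, without advancing time (a new reading comes with each control period).
- viewer.get_image(name): name is "side" or "top"; returns (picture, depth): 384x512x3 uint8, red, green, blue; 384x512 float32, m along the optical axis (not along the pixel's ray), 0 where there is no reading.
- viewer.calibration(name): a dict with "fx", "fy", "cx", "cy" (pixels), "R" (3x3) and "t" (3): a world point X has camera coordinates R X + t. Camera axes: x right, y down, z forward; pixel columns grow to the right and rows downward; lengths in m; the calibration is good to about 2 mm. A picture is of the moment at which its call begins. calibration takes no time and is no camera call.
- env.close_job(): hands the job in; it is judged then, once.
Trained networks look in the newest picture that a camera, given by its name, has taken for a name from the list of things; names that differ only in an ending like _2 or _b are one class to them, and where a whole thing is asked for, a point or a joint stands for the part that bears it (a point fixed in the world has none). Each returns a list of dicts, best first, with "conf" (0 to 1); they miss things now and then, are a little off and sometimes report something else, mostly with a low value. They report only what shows in the picture. A call takes as long as a camera call. They do not tell look-alikes from the thing itself.
- recognise(camera, name): "extent" ([centre column, centre row, width, height] in pixels, round what is visible of it).
- pinpoint(camera, name): "pixel" ([column, row] in pixels: a listed point, or the origin of a listed thing).
The state is a dict: "time_s": time; "q": joint angles; "qvel": joint speeds; "joint_efforts": joint torques, N m; "position": TCP position; "tool_rot": TCP orientation; "ft_force": force on the tool from outside, world axes, zero at the start; "wrist_torque": the same for the moment, N m; "grip_width": finger opening in m; "gripper_force": force on a finger pad.
Only numpy, scipy, OpenCV 4.12 (cv2) and the standard library are available. Lean on these libraries where they do the work, as an engineer would, in place of code of your own. Each camera call takes 0.05 s, during which the arm holds its last target. There are 200 camera calls.

## Working session

There is one attempt and no reset: what is moved stays moved. The work goes in short steps, Python scripts to look and compute and a tool call to move; the robot and the scene stay as the last step left them, time stands still between calls to the robot, and variables do not carry over. Pictures are saved under pics/ and viewed, at most 10 in all, crops included, and the job is handed in when it is done.

Besides the shell and the picture viewer there is one more tool, called after "Call:" as name(argument=value, ...) on one line, values as JSON. move_arm: Moves the arm, as the interface text tells. Its arguments: {"type":"object","properties":{"plan":{"type":"string"},"grip_force":{"type":"number"}},"required":["plan"]}

```bash
mkdir -p pics; ls
cat > h.py <<'E'
import numpy as np, cv2
from rig import env, viewer, recognise, pinpoint
def ray(cam,px,z):
    c=viewer.calibration(cam);R=np.array(c["R"]);t=np.array(c["t"])
    d=R.T@np.array([(px[0]-c["cx"])/c["fx"],(px[1]-c["cy"])/c["fy"],1]);o=-R.T@t
    return o+d*(z-o[2])/d[2]
def cloud(cam,depth):
    c=viewer.calibration(cam);R=np.array(c["R"]);t=np.array(c["t"])
    v,u=np.mgrid[:384,:512]
    P=np.stack([(u-c["cx"])/c["fx"]*depth,(v-c["cy"])/c["fy"]*depth,depth],-1)
    return (P-t)@R
E
python3 - <<'E'
from h import *
for n in ["top","side"]:
    p,d=viewer.get_image(n); cv2.imwrite(f"pics/{n}0.png",p[:,:,::-1]); np.savez(f"{n}0.npz",p=p,d=d)
    c=viewer.calibration(n); print(n,-np.array(c["R"]).T@c["t"],c["fx"])
    for k,z in [("jig",0),("ejector_knob",.029),("plate",.022),("housing",0),("stud_tips",.052),("insert_top",.04),("mould",0),("tyre",0),("glue",0)]:
        for r in pinpoint(n,k)[:3]: print(k,np.round(r["pixel"],1),round(r["conf"],2),ray(n,r["pixel"],z).round(4))
print(env.observe())
E
```

```text
pics
top [ 0.47570644 -0.01510181  1.22515136] 408.6232321492003
jig [310.3 283.3] 0.88 [ 0.308 -0.208  0.   ]
jig [117.1 262.1] 0.85 [0.3684 0.3659 0.    ]
jig [169.9 212.3] 0.68 [0.517  0.2116 0.    ]
ejector_knob [117.8 300.2] 0.65 [0.262  0.3521 0.029 ]
ejector_knob [308.7 320.2] 0.61 [ 0.2069 -0.1982  0.029 ]
ejector_knob [177.7 249.2] 0.52 [0.4088 0.1818 0.029 ]
plate [167.9 212.5] 0.51 [0.5156 0.2134 0.022 ]
housing [317.5 205.1] 0.85 [ 0.5403 -0.2312  0.    ]
housing [393.3 208.4] 0.68 [ 0.5313 -0.459   0.    ]
stud_tips [169.4 214.3] 0.51 [0.5095 0.2033 0.052 ]
insert_top [242.9 227.9] 0.55 [ 0.4713 -0.0076  0.04  ]
mould [245.9 171.9] 0.73 [ 0.6398 -0.0157  0.    ]
tyre [299.3 128.7] 0.71 [ 0.7728 -0.1775  0.    ]
glue [392.1 209.5] 0.49 [ 0.528  -0.4554  0.    ]
side [0.12458427 0.73417698 0.8525465 ] 414.41252703896055
jig [216.5 267.5] 0.97 [0.5067 0.2048 0.    ]
jig [236.2 347. ] 0.61 [0.357  0.3652 0.    ]
jig [345.7 194.5] 0.6 [ 0.3071 -0.2144 -0.    ]
ejector_knob [249.2 269.5] 0.7 [0.4203 0.1898 0.029 ]
ejector_knob [281.7 353.5] 0.65 [0.2594 0.3453 0.029 ]
plate [2
[... 620 characters left out ...]
7603e+01, -1.23328281e+01]), 'qvel': array([-0.05820538, -0.02986365, -0.00248389,  0.0147153 , -0.01219538,
       -0.04111675]), 'joint_efforts': array([-4.62402033e-05, -4.48336244e+01, -2.31460905e+01, -2.01019825e-04,
        5.39688863e-04,  4.24846931e-06]), 'position': array([ 0.17862099, -0.52016262,  0.23132213]), 'tool_rot': array([[ 9.45807821e-01,  3.24726910e-01, -4.69857376e-06],
       [ 3.24726910e-01, -9.45807821e-01,  2.07974775e-05],
       [ 2.30955278e-06, -2.11961702e-05, -1.00000000e+00]]), 'ft_force': array([-0.48972003,  0.14029282, -0.28933014]), 'wrist_torque': array([ 0.01395171, -0.05164733,  0.0556976 ]), 'gripper_force': 0.0, 'grip_width': 0.08545216836250015}
```

View pics/top0.png

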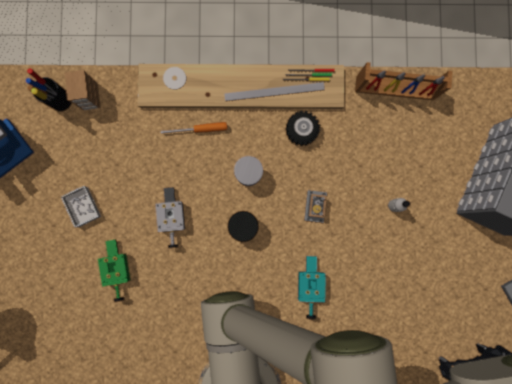

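View pics/side0.png

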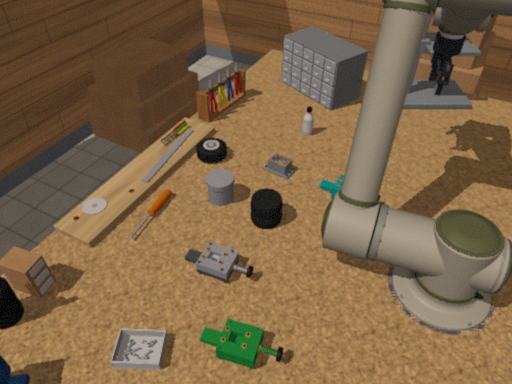

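The top view shows the grey steel jig at (170,213) with its knob at (174,246) and its open end up (+x). The housing is at (316,206), the inserts at (243,226) and the mould at (249,171). The green and turquoise jigs are decoys.

Run:
```python
from h import *
ims=[]
for n in ["top","side"]:
    f=np.load(f"{n}0.npz"); P=cloud(n,f["d"]); ok=f["d"]>0
    print(n,"bench z",np.median(P[...,2][ok&(abs(P[...,2])<.03)]))
    for name,(cx,cy) in {"jig":(.51,.205),"hous":(.53,-.222)}.items():
        for lo,hi in [(.012,.027),(.028,.06),(.004,.06)] if name=="jig" else [(.004,.015),(.028,.06),(.004,.06)]:
            m=ok&(P[...,2]>lo)&(P[...,2]<hi)&(np.hypot(P[...,0]-cx,P[...,1]-cy)<(.13 if name=="jig" else .075))
            q=P[m]; r=cv2.minAreaRect(q[:,:2].astype(np.float32)*1000)
            print(name,lo,hi,m.sum(),"rect",np.round(r[0],1),np.round(r[1],1),round(r[2],1),"med z",np.median(q[:,2]).round(4),"mean",q.mean(0).round(4))
c=lambda n,x,y,s,k:cv2.resize(np.load(f"{n}0.npz")["p"][y-s:y+s,x-s:x+s,::-1],None,fx=k,fy=k,interpolation=cv2.INTER_CUBIC)
a=np.hstack([c("top",170,218,36,5),c("top",316,206,36,5)]);b=np.hstack([c("side",220,262,36,5),c("side",280,167,36,5)])
cv2.imwrite("pics/crop0.png",np.vstack([a,b])[:, :][:720]); 
cv2.imwrite("pics/crop1.png",cv2.resize(np.vstack([a,b]),(600,600)))
```

```text
top bench z 0.0007362428574881959
jig 0.012 0.027 195 rect [530.6 194.5] [124.  50.] 11.2 med z 0.0227 mean [0.5558 0.2057 0.0222]
jig 0.028 0.06 816 rect [479.6 201.9] [132.1  75.5] 6.5 med z 0.0439 mean [0.4964 0.2032 0.0429]
jig 0.004 0.06 1396 rect [512.4 202.3] [249.4 252.2] 5.9 med z 0.0377 mean [0.5086 0.2045 0.0298]
hous 0.004 0.015 357 rect [ 527.8 -219.2] [143.4 130.5] 61.0 med z 0.0083 mean [ 0.5352 -0.2174  0.0085]
hous 0.028 0.06 260 rect [ 537.2 -223.7] [44.8 64.4] 83.4 med z 0.0399 mean [ 0.5357 -0.2228  0.0387]
hous 0.004 0.06 660 rect [ 527.8 -219.2] [143.4 130.5] 61.0 med z 0.013 mean [ 0.5356 -0.2199  0.0213]
side bench z 0.0013666877725320803
jig 0.012 0.027 316 rect [496.7 213.2] [178.3  70.4] 15.0 med z 0.022 mean [0.5267 0.2219 0.0209]
jig 0.028 0.06 1093 rect [476.1 203.1] [133.6  80. ] 4.9 med z 0.0441 mean [0.4896 0.209  0.0421]
jig 0.004 0.06 1554 rect [507.2 211.9] [233.3 242. ] 36.8 med z 0.0413 mean [0.4979 0.2126 0.0346]
hous 0.004 0.015 181 rect [ 524.  -205.7] [115.4 107.3] 25.3 med z 0.0087 mean [ 0.5209 -0.2072  0.0088]
hous 0.028 0.06 255 rect [ 533.7 -222.2] [50.2 67.2] 82.5 med z 0.0389 mean [ 0.532  -0.2203  0.0381]
hous 0.004 0.06 524 rect [ 525.1 -210.1] [110.2 113.7] 34.2 med z 0.0272 mean [ 0.5279 -0.2141  0.0252]
```

View pics/crop1.png

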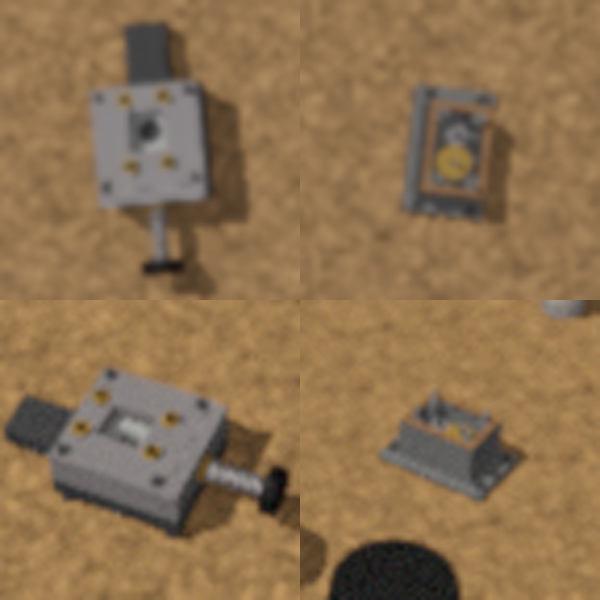

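The crops show the jig yawed about +6° and the housing about -7°. Next I'll refine both by fitting silhouettes in the two cameras.

```bash
cat > fit.py <<'E'
from h import *
from scipy.optimize import minimize
S=4
def box(x0,x1,y0,y1,z0,z1): return np.array([[x,y,z] for x in(x0,x1) for y in(y0,y1) for z in(z0,z1)])/1000
a=np.linspace(0,6.28,24)
HO=[box(-46,46,-29,29,0,8),box(-32,32,-22,22,0,41)]+[box(x-2,x+2,y-2,y+2,41,52) for x in(-23,23) for y in(-13,13)]
JIG=[box(-40,32,-37,37,0,44),box(32,78,-15,15,0,22),np.array([[x,15*np.cos(t),29+15*np.sin(t)] for x in(-100,-90) for t in a])/1000,box(-90,-50,-4,4,25,33),box(-50,-40,-15,15,0,40)]
def proj(c,X):
    q=X@np.array(c["R"]).T+c["t"]; return np.stack([q[:,0]/q[:,2]*c["fx"]+c["cx"],q[:,1]/q[:,2]*c["fy"]+c["cy"]],1)
def sil(c,parts,p,x0,y0,s):
    R=np.array([[np.cos(p[2]),-np.sin(p[2]),0],[np.sin(p[2]),np.cos(p[2]),0],[0,0,1]])
    m=np.zeros((2*s*S,2*s*S),np.uint8)
    for b in parts:
        u=(proj(c,b@R.T+[p[0],p[1],0])-[x0-.5,y0-.5])*S-.5
        cv2.fillConvexPoly(m,cv2.convexHull(np.round(u*16).astype(np.int32)),255,shift=4)
    return cv2.resize(m,(2*s,2*s),interpolation=cv2.INTER_AREA)/255.
def fit(cams,parts,p0,s=45,th=.0035):
    D=[]
    for n in cams:
        f=np.load(f"{n}0.npz");c=viewer.calibration(n);P=cloud(n,f["d"])
        u=proj(c,np.array([[p0[0],p0[1],.02]]))[0].round().astype(int);x0,y0=u-s
        h=P[y0:y0+2*s,x0:x0+2*s,2];h=h-np.median(h[abs(h)<.01]);near=np.hypot(P[...,0]-p0[0],P[...,1]-p0[1])[y0:y0+2*s,x0:x0+2*s]<.14
        D.append((c,x0,y0,((h>th)&near).astype(float)))
    def cost(p): return sum((abs(sil(c,parts,p,x0,y0,s)-m)).sum() for c,x0,y0,m in D)
    best=min((minimize(cost,np.array(p0)+d,method="Nelder-Mead",options=dict(initial_simplex=np.array(p0)+d+np.array([[0,0,0],[.004,0,0],[0,.004,0],[0,0,.06]]))) for d in ([0,0,0],[.002,-.002,.03],[-.002,.002,-.03])),key=lambda r:r.fun)
    return best.x.round(4),round(np.degrees(best.x[2]),2),round(best.fun,1),[m.sum() for *_,m in D]
if __name__=="__main__":
    for nm,pt,p0 in [("housing",HO,[.535,-.223,-.12]),("jig",JIG,[.512,.206,.11])]:
        for cams in (["top"],["side"],["top","side"]): print(nm,cams,*fit(cams,pt,p0,40 if nm=="housing" else 55))
E
python3 fit.py
```

```text
housing ['top'] [ 0.5372 -0.2239 -0.1229] -7.04 422.1 [np.float64(976.0)]
housing ['side'] [ 0.5351 -0.2273 -0.0737] -4.22 123.4 [np.float64(581.0)]
housing ['top', 'side'] [ 0.5364 -0.2244 -0.111 ] -6.36 566.4 [np.float64(976.0), np.float64(581.0)]
jig ['top'] [0.5129 0.2064 0.1087] 6.23 501.7 [np.float64(1422.0)]
jig ['side'] [0.5109 0.2033 0.0841] 4.82 247.1 [np.float64(1531.0)]
jig ['top', 'side'] [0.5114 0.2051 0.0954] 5.47 777.4 [np.float64(1422.0), np.float64(1531.0)]
```

Call:
move_arm(plan="0 0 0 0 0 0.113 0; 0 0 0 0 0 0.114 0; 0.026 -0.033 0 0 0 0 0; 0.026 -0.033 0 0 0 0 0; 0.026 -0.033 0 0 0 0 0; 0.026 -0.033 0 0 0 0 0; 0.026 -0.033 0 0 0 0 0; 0.026 -0.033 0 0 0 0 0; 0.026 -0.033 0 0 0 0 0; 0.026 -0.033 0 0 0 0 0; 0.026 -0.033 0 0 0 0 0; 0 0 0 0 0 0 0")

```text
time_s: 2.5
position: [0.3814, -0.1987, 0.2315]
tool_rot: [[0.994, 0.107, 0.0], [0.107, -0.994, 0.0], [0.0, 0.0, -1.0]]
ft_force: [-0.6, -0.1, 0.3]
grip_width: 0.0003
gripper_force: 0.0
```

```bash
cat >> h.py <<'E'
def goto(t,yaw=None):
    s=env.observe();R=np.array(s["tool_rot"]);p=s["position"]
    y=np.degrees(np.arctan2(R[1,0],R[0,0]))
    print("t",s["time_s"],"pos",p.round(4),"yaw",y.round(2),"tilt",R[:,2].round(4),"ft",s["ft_force"].round(1),"w",round(s["grip_width"],4),"q",s["q"].round(0))
    if yaw is not None: print("turn z rad",np.radians(y-yaw).round(4))
    print("tool shift",(R.T@(np.array(t)-p)).round(4))
E
python3 -c "
from h import *
goto([.3817,.1913,.23],6)"; sed -i 's/th=.0035/th=.006/' fit.py; python3 fit.py
```

```text
t 2.5 pos [ 0.3814 -0.1987  0.2315] yaw 6.16 tilt [ 4.e-04  0.e+00 -1.e+00] ft [-0.6 -0.1  0.3] w 0.0003 q [-43.  10.  92.   0.  79.  40.]
turn z rad 0.0028
tool shift [ 0.0422 -0.3877  0.0015]
housing ['top'] [ 0.5375 -0.2242 -0.1144] -6.56 113.7 [np.float64(589.0)]
housing ['side'] [ 0.535  -0.2289 -0.0769] -4.41 69.1 [np.float64(475.0)]
housing ['top', 'side'] [ 0.5367 -0.2249 -0.1211] -6.94 202.2 [np.float64(589.0), np.float64(475.0)]
jig ['top'] [0.5122 0.2064 0.1088] 6.23 153.3 [np.float64(1070.0)]
jig ['side'] [0.5109 0.2033 0.0839] 4.81 177.8 [np.float64(1458.0)]
jig ['top', 'side'] [0.5107 0.2054 0.1056] 6.05 361.8 [np.float64(1070.0), np.float64(1458.0)]
```

Call:
move_arm(plan="0.0053 -0.0485 0 0 0 0 0; 0.0053 -0.0485 0 0 0 0 0; 0.0053 -0.0485 0 0 0 0 0; 0.0053 -0.0485 0 0 0 0 0; 0.0053 -0.0485 0 0 0 0 0; 0.0053 -0.0485 0 0 0 0 0; 0.0053 -0.0485 0 0 0 0 0; 0.005 -0.0485 0 0 0 0 0; 0 0 0.05 0 0 0 0; 0 0 0.05 0 0 0 0; 0 0 0.05 0 0 0 0; 0 0 0 0 0 0 0")

```text
time_s: 4.0
position: [0.3811, 0.1888, 0.0795]
tool_rot: [[0.995, 0.103, -0.006], [0.103, -0.995, -0.001], [-0.007, 0.001, -1.0]]
ft_force: [1.2, -0.6, 0.6]
grip_width: -0.0002
gripper_force: 0.0
```

```bash
python3 -c "
from h import *
goto([.3817,.1917,.014],6)
p,d=viewer.get_image('side');cv2.imwrite('pics/side1.png',cv2.resize(p[190:340,140:340,::-1],None,fx=3.5,fy=3.5))
for r in pinpoint('side','ejector_knob')[:3]: print(r,ray('side',r['pixel'],.029))"
```

```text
t 4.0 pos [0.3811 0.1888 0.0795] yaw 5.9 tilt [-0.0064 -0.0013 -1.    ] ft [ 1.2 -0.6  0.6] w -0.0002 q [ 10.  21. 106.  -0.  53.  94.]
turn z rad -0.0018
tool shift [ 0.0013 -0.0029  0.0655]
{'pixel': [279.9, 354.0], 'conf': 0.69} [0.26222923 0.34804737 0.029     ]
{'pixel': [376.2, 199.3], 'conf': 0.53} [ 0.21666406 -0.20473021  0.029     ]
{'pixel': [250.8, 270.6], 'conf': 0.43} [0.41530887 0.19087399 0.029     ]
```

View pics/side1.png

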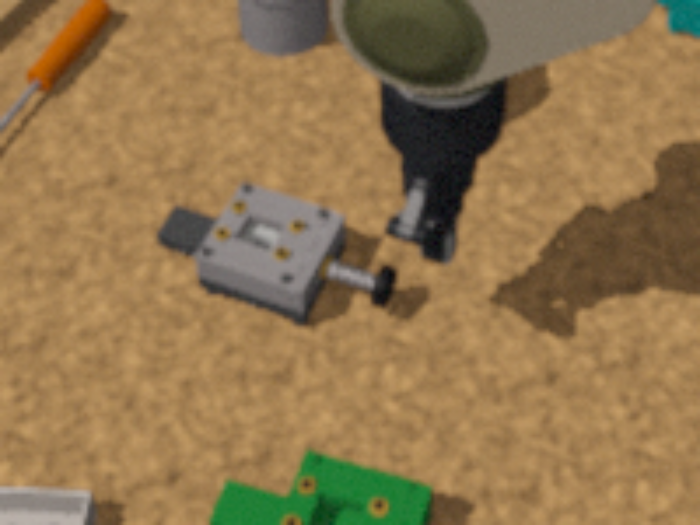

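The shut fingers hang just behind the grey jig's knob (380,285 in the crop) with a clear way down. Next I descend and approach it.

Call:
move_arm(plan="0 -0.0015 0.035 0 0 0 0; 0 -0.0015 0.03 0 0 0 0; 0 0 0 0 0 0 0; 0.006 0 0 0 0 0 0; 0.006 0 0 0 0 0 0; 0.006 0 0 0 0 0 0; 0.006 0 0 0 0 0 0; 0.006 0 0 0 0 0 0; 0.006 0 0 0 0 0 0; 0 0 0 0 0 0 0")

```text
time_s: 5.35
position: [0.4168, 0.1964, 0.0163]
tool_rot: [[0.995, 0.104, -0.003], [0.104, -0.995, -0.0], [-0.003, 0.0, -1.0]]
ft_force: [-5.6, -0.8, 5.4]
grip_width: 0.0003
gripper_force: 3.0
```

Call:
move_arm(plan="0.006 0 0 0 0 0 0; 0.006 0 0 0 0 0 0; 0.006 0 0 0 0 0 0; 0.004 0 0 0 0 0 0; 0.002 0 0 0 0 0 0; 0 0 0 0 0 0 0")

```text
time_s: 6.1
position: [0.4339, 0.1981, 0.0158]
tool_rot: [[0.994, 0.105, -0.018], [0.105, -0.995, -0.003], [-0.018, 0.001, -1.0]]
ft_force: [-28.1, -4.5, 21.8]
grip_width: -0.0001
gripper_force: 14.8
```

```bash
python3 -c "
from h import *
p,d=viewer.get_image('side');q,e=viewer.get_image('top')
c=lambda p,x,y:cv2.resize(p[y-35:y+35,x-35:x+35,::-1],(400,400),interpolation=cv2.INTER_CUBIC)
cv2.imwrite('pics/side2.png',np.hstack([c(p,215,262),c(q,170,213)]))"
```

```text
(no output)
```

View pics/side2.png

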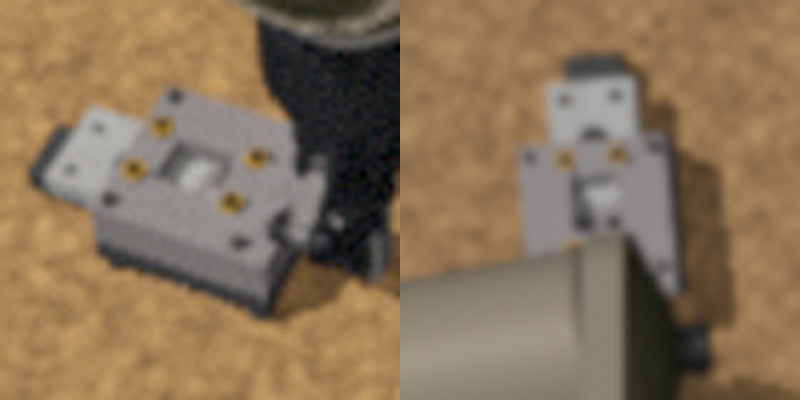

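The plate sticks out about 30 mm over the tongue, at (95,150) in the left crop and (592,110) in the right. Next I back off so the ejector springs back.

Call:
move_arm(plan="-0.01 0 0 0 0 0 0; -0.01 0 0 0 0 0 0; -0.015 0 0 0 0 0 0; -0.02 0 0 0 0 0 0; -0.015 0 0 0 0 0 0; 0 0 0 0 0 0 0; 0 0 -0.05 0 0 0 0.0854; 0 0 -0.05 0 0 0 0.0854; 0 0 -0.04 0 0 0 0.0854; 0 0 0 0 0 0 0.0854")

```text
time_s: 7.45
position: [0.3742, 0.1921, 0.159]
tool_rot: [[0.995, 0.104, 0.007], [0.104, -0.995, 0.001], [0.007, -0.001, -1.0]]
ft_force: [0.4, -0.6, -0.9]
grip_width: 0.0722
gripper_force: 0.0
```

```bash
python3 -c "
from h import *
c,s=np.cos(.1065),np.sin(.1065)
goto([.5115+.048*c,.2056+.048*s,.15],6.1)
p,d=viewer.get_image('side')
for r in pinpoint('side','ejector_knob')[:3]: print(r,ray('side',r['pixel'],.029))"
```

```text
t 7.45 pos [0.3742 0.1921 0.159 ] yaw 5.94 tilt [ 0.007   0.0014 -1.    ] ft [ 0.4 -0.6 -0.9] w 0.0722 q [ 11.  13. 101.  -0.  66.  95.]
turn z rad -0.0027
tool shift [0.1859 0.0006 0.0103]
{'pixel': [277.7, 355.0], 'conf': 0.72} [0.26529668 0.35213786 0.029     ]
{'pixel': [249.7, 275.4], 'conf': 0.62} [0.41089037 0.20464645 0.029     ]
{'pixel': [373.5, 198.6], 'conf': 0.5} [ 0.22436947 -0.20389725  0.029     ]
```

Call:
move_arm(plan="0.047 0 0 0 0 0 0.0854; 0.047 0 0 0 0 0 0.0854; 0.046 0.0003 0 0 0 0 0.0854; 0.046 0.0003 0 0 0 0 0.0854; 0 0 0 0 0 0 0.0854; 0 0 0.05 0 0 0 0.0854; 0 0 0.04 0 0 0 0.0854; 0 0 0 0 0 0 0.0854")

```text
time_s: 8.55
position: [0.5546, 0.21, 0.0631]
tool_rot: [[0.995, 0.104, -0.008], [0.104, -0.995, -0.001], [-0.008, 0.0, -1.0]]
ft_force: [-0.9, -1.7, 0.6]
grip_width: 0.0858
gripper_force: 0.0
```

```bash
python3 -c "
from h import *
c,s=np.cos(.1065),np.sin(.1065)
goto([.5115+.048*c,.2056+.048*s,.005],6.1)
"
```

```text
t 8.55 pos [0.5546 0.21   0.0631] yaw 5.95 tilt [-0.0081 -0.0013 -1.    ] ft [-0.9 -1.7  0.6] w 0.0858 q [ 9. 36. 80.  0. 65. 93.]
turn z rad -0.0026
tool shift [ 0.0051 -0.0002  0.058 ]
```

Call:
move_arm(plan="0.002 0 0.03 0 0 0 0.0854; 0 0 0.026 0 0 0 0.0854; 0 0 0 0 0 0 0.0854; 0 0 0 0 0 0 0.0854")

```text
time_s: 9.05
position: [0.5599, 0.2108, 0.0122]
tool_rot: [[0.995, 0.104, 0.002], [0.104, -0.995, 0.0], [0.002, -0.0, -1.0]]
ft_force: [0.5, -0.2, 0.4]
grip_width: 0.0855
gripper_force: 0.0
```

```bash
python3 -c "
from h import *
c,s=np.cos(.1065),np.sin(.1065)
goto([.5115+.048*c,.2056+.048*s,.005],6.1)
"
```

```text
t 9.05 pos [0.5599 0.2108 0.0122] yaw 5.95 tilt [ 2.5e-03  4.0e-04 -1.0e+00] ft [ 0.5 -0.2  0.4] w 0.0855 q [ 9. 40. 82. -0. 58. 93.]
turn z rad -0.0026
tool shift [-0.0007  0.      0.0072]
```

Call:
move_arm(plan="0 0 0.008 0 0 0 0.0854; 0 0 0 0 0 0 0.05; 0 0 0 0 0 0 0.035; 0 0 0 0 0 0 0.035; 0 0 0 0 0 0 0.035; 0 0 0 0 0 0 0.035; 0 0 0 0 0 0 0.035", grip_force=60)

```text
time_s: 9.93
position: [0.5593, 0.2106, 0.0028]
tool_rot: [[0.995, 0.104, 0.001], [0.104, -0.995, 0.0], [0.001, -0.0, -1.0]]
ft_force: [0.1, -0.7, 6.5]
grip_width: 0.0433
gripper_force: 61.4
```

Call:
move_arm(plan="0.006 0 -0.0005 0 0 0 0.035; 0.009 0 0 0 0 0 0.035; 0.009 0 0 0 0 0 0.035; 0.009 0 0 0 0 0 0.035; 0.009 0 0 0 0 0 0.035; 0.006 0 0 0 0 0 0.035; 0 0 0 0 0 0 0.035; 0 0 0 0 0 0 0.035")

```text
time_s: 10.92
position: [0.6071, 0.2156, 0.0028]
tool_rot: [[0.995, 0.104, 0.001], [0.104, -0.995, 0.0], [0.001, -0.0, -1.0]]
ft_force: [0.8, -0.6, 0.7]
grip_width: 0.043
gripper_force: 61.0
```

```bash
python3 -c "
from h import *
goto([.56,.21,.15],6)
p,d=viewer.get_image('side');q,e=viewer.get_image('top')
c=lambda p,x,y:cv2.resize(p[y-35:y+35,x-35:x+35,::-1],(400,400),interpolation=cv2.INTER_CUBIC)
cv2.imwrite('pics/side3.png',np.hstack([c(p,205,255),c(q,170,203)]))"
```

```text
t 10.925 pos [0.6071 0.2156 0.0028] yaw 5.95 tilt [ 9.e-04  1.e-04 -1.e+00] ft [ 0.8 -0.6  0.7] w 0.043 q [ 9. 44. 74. -0. 62. 93.]
turn z rad -0.0009
tool shift [-0.0473  0.0006 -0.1472]
```

View pics/side3.png

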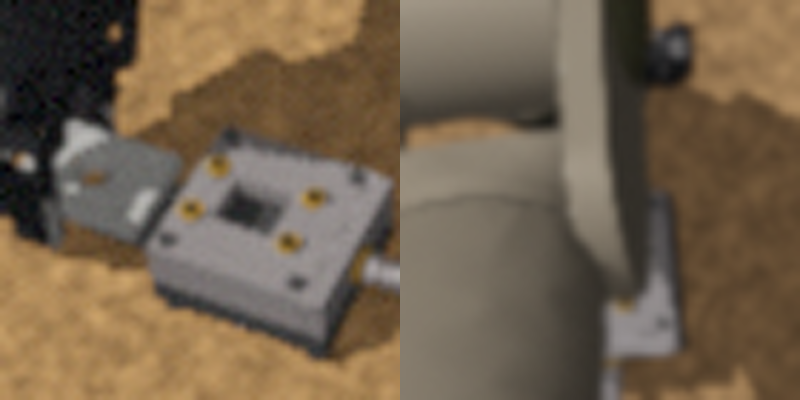

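Call:
move_arm(plan="0.006 0 0 0 0 0 0.035; 0 0 -0.01 0 0 0 0.035; 0 0 -0.02 0 0 0 0.035; 0 0 -0.03 0 0 0 0.035; 0 0 -0.03 0 0 0 0.035; 0 0 -0.03 0 0 0 0.035; 0 0 -0.02 0 0 0 0.035; 0 0 -0.01 0 0 0 0.035; 0 0 0 0 0 0 0.035; 0 0 0 0 0 0 0.035")

```text
time_s: 12.28
position: [0.6124, 0.2161, 0.1518]
tool_rot: [[0.995, 0.104, -0.002], [0.104, -0.995, -0.0], [-0.002, 0.0, -1.0]]
ft_force: [0.7, 0.6, -1.2]
grip_width: 0.0434
gripper_force: 61.0
```

```bash
python3 -c "
from h import *
goto([.5536,-.2265,.153],-6.7)
p,d=viewer.get_image('side')
for r in pinpoint('side','plate')[:2]: print(r,ray('side',r['pixel'],.172))"
```

```text
t 12.275 pos [0.6124 0.2161 0.1518] yaw 5.95 tilt [-1.8e-03 -3.0e-04 -1.0e+00] ft [ 0.7  0.6 -1.2] w 0.0434 q [ 9. 35. 64.  0. 81. 93.]
turn z rad 0.2207
tool shift [-0.1043  0.4341 -0.001 ]
{'pixel': [175.6, 209.0], 'conf': 0.83} [0.60215532 0.21387187 0.172     ]
```

Call:
move_arm(plan="-0.0048 0.02 0 0 0 0 0.035; -0.0084 0.035 0 0 0 0 0.035; -0.0108 0.045 0 0 0 0 0.035; -0.0108 0.045 0 0 0 0 0.035; -0.0108 0.045 0 0 0 0 0.035; -0.0108 0.045 0 0 0 0 0.035; -0.0108 0.045 0 0 0 0 0.035; -0.0108 0.045 0 0 0 0 0.035; -0.0108 0.045 0 0 0 0 0.035; -0.0084 0.035 0 0 0 0 0.035; -0.0048 0.02 0 0 0 0 0.035; 0 0 0 0 0 0 0.035")

```text
time_s: 13.88
position: [0.5548, -0.2181, 0.1526]
tool_rot: [[0.995, 0.102, -0.0], [0.102, -0.995, 0.0], [-0.0, -0.0, -1.0]]
ft_force: [0.5, -0.0, 0.7]
grip_width: 0.0428
gripper_force: 61.0
```

Call:
move_arm(plan="0 0 0 0 0 0.055 0.035; 0 0 0 0 0 0.055 0.035; 0 0 0 0 0 0.055 0.035; 0 0 0 0 0 0.055 0.035; 0 0 0 0 0 0 0.035; 0 0 0 0 0 0 0.035")

```text
time_s: 14.62
position: [0.5554, -0.2163, 0.1528]
tool_rot: [[0.993, -0.114, -0.0], [-0.114, -0.993, 0.0], [-0.0, -0.0, -1.0]]
ft_force: [1.0, -0.6, -1.4]
grip_width: 0.0431
gripper_force: 61.0
```

```bash
python3 -c "
from h import *
goto([.5536,-.2265,.153],-6.7)
for n in ['side','top']:
  p,d=viewer.get_image(n);np.savez(n+'1.npz',p=p,d=d)
  for r in pinpoint(n,'plate')[:2]: print(n,r,ray(n,r['pixel'],.171))
f=lambda n:np.load(n+'1.npz')['p'][:,:,::-1]
cv2.imwrite('pics/hold.png',np.hstack([cv2.resize(f('side')[80:220,215:355],(400,400),interpolation=2),cv2.resize(f('top')[130:270,246:386],(400,400),interpolation=2)]))"
```

```text
t 14.625 pos [ 0.5554 -0.2163  0.1528] yaw -6.55 tilt [-1.e-04  2.e-04 -1.e+00] ft [ 1.  -0.6 -1.4] w 0.0431 q [-33.  30.  74.   0.  76.  64.]
turn z rad 0.0027
tool shift [-0.0006  0.0103 -0.0002]
side {'pixel': [278.4, 123.6], 'conf': 0.77} [ 0.54784966 -0.22659235  0.171     ]
top {'pixel': [246.0, 170.3], 'conf': 0.73} [ 0.62109886 -0.01582061  0.171     ]
```

View pics/hold.png

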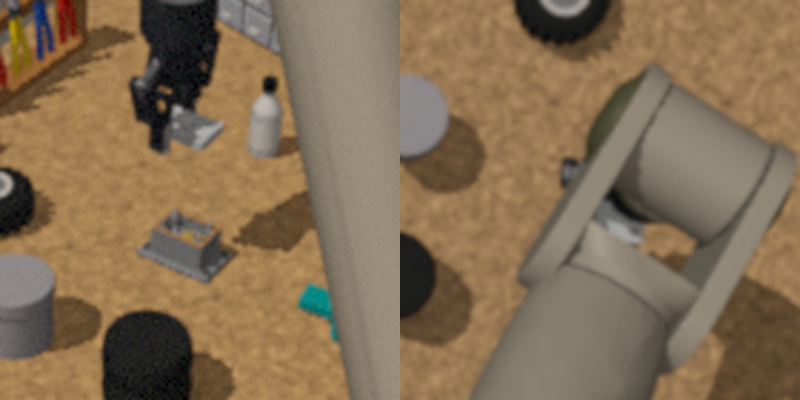

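The plate hangs level in the fingers over the housing. I'll measure its visible rear half in the tool frame against the housing with the same cameras.

```bash
cat > rel.py <<'E'
from h import *
import sys
from fit import proj
tag=sys.argv[1]
def edges(q,lo,hi,ax):  # extent along ax as density-corrected edges: median of per-bin extremes
    o=1-ax;b=np.round(q[:,o]/.003).astype(int);mn=[];mx=[]
    for k in np.unique(b):
        if (b==k).sum()>4: v=q[b==k,ax];mn.append(v.min());mx.append(v.max())
    return np.median(mn).round(4),np.median(mx).round(4),len(mn)
s=env.observe();R=np.array(s["tool_rot"]);p=s["position"]
for n in ["side","top"]:
    f=np.load(n+tag+".npz");P=cloud(n,f["d"]);ok=f["d"]>0
    T=(P-p)@R
    m=ok&(abs(T[...,1])<.03)&(T[...,0]<-.013)&(T[...,0]>-.07)&(T[...,2]<-.005)&(T[...,2]>-.045)
    q=T[m]; print(n,"plate pts",m.sum(),"z tool pct",np.percentile(q[:,2],[5,50,95]).round(4) if m.sum() else "")
    if m.sum()>20:
        t=q[abs(q[:,2]-np.median(q[:,2]))<.005]
        print("  x edges",edges(t,0,0,0),"y edges",edges(t,0,0,1), "rect",cv2.minAreaRect(t[:,:2].astype(np.float32)*1000))
        A=np.c_[t[:,:2],np.ones(len(t))];print("  slope",np.linalg.lstsq(A,t[:,2],rcond=None)[0].round(3))
    f=np.load(n+"0.npz");P=cloud(n,f["d"]);a=np.radians(-6.7);H=np.array([[np.cos(a),-np.sin(a)],[np.sin(a),np.cos(a)]])
    L=(P[...,:2]-[.5365,-.2245])@H
    m=(abs(L[...,0])<.045)&(abs(L[...,1])<.035)&(P[...,2]>.036)&(P[...,2]<.046)
    t=L[m];print("  rim: x",edges(t,0,0,0),"y",edges(t,0,0,1))
E
python3 rel.py 1
```

```text
side plate pts 173 z tool pct [-0.0338 -0.0294 -0.0203]
  x edges (np.float64(-0.0508), np.float64(-0.0161), 15) y edges (np.float64(-0.0238), np.float64(0.0188), 13) rect ((-33.207176208496094, -2.319711685180664), (39.79857635498047, 49.88563919067383), 0.45845338702201843)
  slope [ 0.    -0.008 -0.03 ]
  rim: x (np.float64(-0.035), np.float64(0.0265), 13) y (np.float64(-0.0184), np.float64(0.0234), 17)
top plate pts 134 z tool pct [-0.0319 -0.029  -0.0255]
  x edges (np.float64(-0.0437), np.float64(-0.0248), 14) y edges (np.float64(-0.0205), np.float64(0.0186), 10) rect ((-32.5064697265625, -1.0151233673095703), (20.948850631713867, 47.308841705322266), 25.02665138244629)
  slope [ 0.013  0.008 -0.029]
  rim: x (np.float64(-0.0293), np.float64(0.0306), 14) y (np.float64(-0.0201), np.float64(0.0219), 15)
```

Call:
move_arm(plan="-0.001 0.005 0 0 0 0.002 0.035; -0.001 0.0053 0 0 0 0 0.035; 0 0 0.015 0 0 0 0.035; 0 0 0.025 0 0 0 0.035; 0 0 0.025 0 0 0 0.035; 0 0 0.02 0 0 0 0.035; 0 0 0.012 0 0 0 0.035; 0 0 0 0 0 0 0.035; 0 0 0 0 0 0 0.035")

```text
time_s: 15.95
position: [0.5525, -0.2273, 0.0564]
tool_rot: [[0.993, -0.118, 0.001], [-0.118, -0.993, -0.001], [0.001, 0.001, -1.0]]
ft_force: [-0.6, 1.3, -0.5]
grip_width: 0.043
gripper_force: 61.0
```

```bash
python3 - <<'E'
from h import *
goto([.5522,-.2263,.043],-6.7)
I=[]
for n in ['side','top']:
  p,d=viewer.get_image(n);np.savez(n+'2.npz',p=p,d=d);I.append(p[:,:,::-1])
cv2.imwrite('pics/low.png',np.hstack([cv2.resize(I[0][130:200,245:315],(400,400),interpolation=2),cv2.resize(I[1][170:240,281:351],(400,400),interpolation=2)]))
E
python3 rel.py 2
```

```text
t 15.95 pos [ 0.5525 -0.2273  0.0564] yaw -6.77 tilt [ 1.e-03 -7.e-04 -1.e+00] ft [-0.6  1.3 -0.5] w 0.043 q [-34.  36.  80.   0.  63.  63.]
turn z rad -0.0012
tool shift [-0.0004 -0.001   0.0134]
side plate pts 162 z tool pct [-0.0328 -0.0292 -0.0207]
  x edges (np.float64(-0.05), np.float64(-0.016), 13) y edges (np.float64(-0.0231), np.float64(0.0191), 13) rect ((-32.51221466064453, -0.384033203125), (53.83007049560547, 38.38977813720703), 89.869384765625)
  slope [-0.012 -0.012 -0.03 ]
  rim: x (np.float64(-0.035), np.float64(0.0265), 13) y (np.float64(-0.0184), np.float64(0.0234), 17)
top plate pts 1 z tool pct [-0.0315 -0.0315 -0.0315]
  rim: x (np.float64(-0.0293), np.float64(0.0306), 14) y (np.float64(-0.0201), np.float64(0.0219), 15)
```

View pics/low.png

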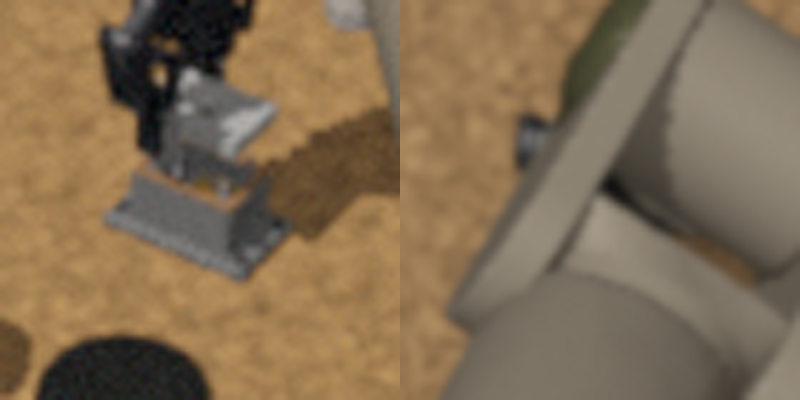

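Run:
```python
from h import *
from fit import proj
c=viewer.calibration("side");a=np.radians(-6.7);H=np.array([[np.cos(a),-np.sin(a)],[np.sin(a),np.cos(a)]])
def px(x,y,z,o): return proj(c,np.array([[*(H@[x,y]+o),z]]))[0]
o=np.array([.5365,-.2245])+H@[-.0042,.0025]
for nm,x,y,z in [("rim",-.032,-.022,.0415),("rim",-.032,.022,.0415),("foot",-.046,.029,.008),("plate",-.032,-.022,.0855),("plate",-.032,.022,.0855),("plate_bot",-.032,.022,.0755)]:
    u=px(x,y,z,o);print(nm,x,y,u.round(1),"crop",((u-[245,130]+.5)*400/70-.5).round(0), "per mm x,y",((px(x+.001,y,z,o)-u)*5.71).round(1),((px(x,y+.001,z,o)-u)*5.71).round(1))
```

```text
rim -0.032 -0.022 [292.4 160.5] crop [273. 177.] per mm x,y [-1.6 -0.6] [-0.9  0.9]
rim -0.032 0.022 [285.1 167.7] crop [231. 218.] per mm x,y [-1.6 -0.7] [-1.  1.]
foot -0.046 0.029 [287.1 178.8] crop [243. 281.] per mm x,y [-1.6 -0.7] [-1.  1.]
plate -0.032 -0.022 [293.4 149.3] crop [279. 113.] per mm x,y [-1.6 -0.6] [-0.9  0.9]
plate -0.032 0.022 [285.9 156.4] crop [236. 153.] per mm x,y [-1.6 -0.7] [-1.   0.9]
plate_bot -0.032 0.022 [285.7 159. ] crop [235. 168.] per mm x,y [-1.6 -0.7] [-1.   0.9]
```

Run:
```python
from h import *
from fit import proj
c=viewer.calibration("side");a=np.radians(-6.7);H=np.array([[np.cos(a),-np.sin(a)],[np.sin(a),np.cos(a)]])
K=400/44
def draw(f,x0,y0,items):
    im=cv2.resize(np.load(f)["p"][y0:y0+44,x0:x0+44,::-1],(400,400),interpolation=cv2.INTER_CUBIC)
    for o,hx,hy,z,col in items:
        P=np.array([[*(H@[sx*hx,sy*hy]+o),z] for sx,sy in [(1,1),(1,-1),(-1,-1),(-1,1)]])
        u=((proj(c,P)-[x0,y0]+.5)*K-.5)
        cv2.polylines(im,[np.round(u*16).astype(np.int32)],True,col,1,cv2.LINE_AA,4)
    return im
o=np.array([.5365,-.2245])+H@[-.0042,.0025]
s=env.observe();t=np.array(s["position"])[:2]+H@[-.0192,.0020]
print(t-o,H.T@(t-o))
A=draw("side0.npz",259,146,[(o,.046,.029,.008,(255,0,255)),(o,.032,.022,.041,(0,255,0)),(o,.023,.013,.052,(255,255,0))])
B=draw("side2.npz",266,136,[(t,.032,.022,.0855,(0,255,0)),(t,.032,.022,.0755,(0,0,255))])
cv2.imwrite("pics/ov.png",np.hstack([A,B]))
```

```text
[ 0.00104358 -0.00153015] [ 0.00121498 -0.00139794]
```

View pics/ov.png

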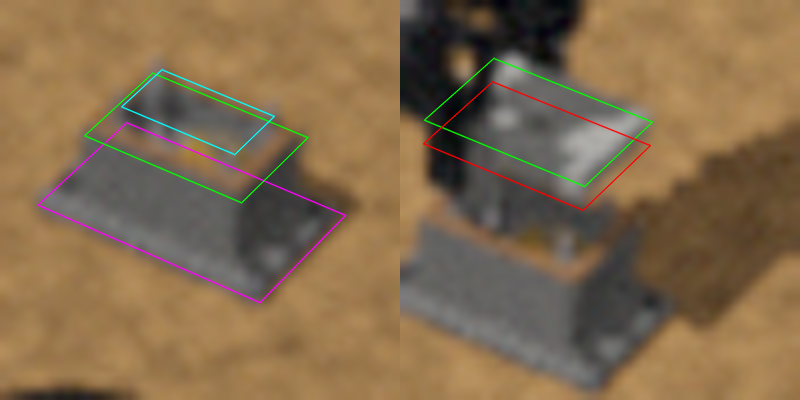

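The foot outline matches. The rim and plate outlines are off by about the same small image shift, so their relative offset of about 1 mm can be trusted. I'll correct that and lower gently.

Call:
move_arm(plan="-0.0006 -0.0011 0 0 0 0 0.035; 0 0 0.004 0 0 0 0.035; 0 0 0.004 0 0 0 0.035; 0 0 0.003 0 0 0 0.035; 0 0 0.002 0 0 0 0.035; 0 0 0 0 0 0 0.035; 0 0 0 0 0 0 0.035; 0 0 0 0 0 0 0.035")

```text
time_s: 17.05
position: [0.5517, -0.226, 0.0429]
tool_rot: [[0.993, -0.118, 0.0], [-0.118, -0.993, -0.0], [0.0, 0.0, -1.0]]
ft_force: [-0.3, -0.6, -1.1]
grip_width: 0.0426
gripper_force: 61.0
```

```bash
python3 - <<'E'
from h import *
H=np.array([[.9932,.1167],[-.1167,.9932]])
p=env.observe()["position"]
print("local TCP",(H.T@(p[:2]-[.5365,-.2245])).round(4),"underside gap",p[2]+.0192-.052)
goto([.55,-.22,.043],-6.7)
for n in ['side','top']:
  im,d=viewer.get_image(n);np.savez(n+'3.npz',p=im,d=d)
for k in ("plate","stud_tips","housing"):
  for r in pinpoint("side",k)[:1]: print(k,r,ray("side",r["pixel"],dict(plate=p[2]+.019,stud_tips=.052,housing=0)[k]))
E
python3 rel.py 3
```

```text
local TCP [0.0153 0.0003] underside gap 0.010114727309618009
t 17.05 pos [ 0.5517 -0.226   0.0429] yaw -6.77 tilt [ 1.e-04 -1.e-04 -1.e+00] ft [-0.3 -0.6 -1.1] w 0.0426 q [-34.  37.  81.   0.  62.  63.]
turn z rad -0.0013
tool shift [-0.0024 -0.0057 -0.0001]
stud_tips {'pixel': [282.8, 155.7], 'conf': 0.69} [ 0.53018024 -0.23504821  0.052     ]
housing {'pixel': [278.8, 170.0], 'conf': 0.97} [ 0.53567542 -0.22302164  0.        ]
side plate pts 159 z tool pct [-0.0333 -0.0289 -0.0205]
  x edges (np.float64(-0.0512), np.float64(-0.0154), 12) y edges (np.float64(-0.0219), np.float64(0.0195), 13) rect ((-33.30357360839844, 0.4488334655761719), (39.88566207885742, 51.941802978515625), 1.0311083793640137)
  slope [-0.013 -0.021 -0.03 ]
  rim: x (np.float64(-0.035), np.float64(0.0265), 13) y (np.float64(-0.0184), np.float64(0.0234), 17)
top plate pts 0 z tool pct 
  rim: x (np.float64(-0.0293), np.float64(0.0306), 14) y (np.float64(-0.0201), np.float64(0.0219), 15)
```

Call:
move_arm(plan="0.001 -0.0003 0 0 0 0 0.035; 0 0 0 0 0 0 0.035; 0 0 0 0 0 0 0.035; 0 0 0 0 0 0 0.035; 0 0 0 0 0 0 0.035")

```text
time_s: 17.92
position: [0.5527, -0.2258, 0.0428]
tool_rot: [[0.993, -0.118, -0.0], [-0.118, -0.993, 0.0], [-0.0, -0.0, -1.0]]
ft_force: [0.3, 0.3, -0.5]
grip_width: 0.043
gripper_force: 61.0
```

Run:
```python
from h import *
goto([.55,-.22,.043],-6.7)
for n in ["side"]: viewer.get_image(n)
for r in pinpoint("side","ejector_knob")[:3]: print(np.round(r["pixel"]),ray("side",r["pixel"],.029).round(3))
for k in range(3):
  viewer.get_image("side"); print(env.observe()["gripper_force"], recognise("side","plate")[:1])
print(env.close_job())
```

```text
t 17.925 pos [ 0.5527 -0.2258  0.0428] yaw -6.77 tilt [-0.  0. -1.] ft [ 0.3  0.3 -0.5] w 0.043 q [-34.  37.  81.   0.  62.  63.]
turn z rad -0.0013
tool shift [-0.0034 -0.0054 -0.0002]
[250. 273.] [0.415 0.198 0.029]
[376. 203.] [ 0.212 -0.192  0.029]
[280. 357.] [0.26  0.355 0.029]
61.022037751972675 [{'extent': [283.8, 153.7, 20.3, 12.8], 'conf': 0.59}]
61.02329604327679 [{'extent': [282.0, 153.6, 13.2, 15.0], 'conf': 0.58}]
61.02311175316572 [{'extent': [282.0, 153.3, 18.4, 16.6], 'conf': 0.64}]
the job is handed in; nothing more can be done
None
```

I handed the job in with the plate held level about 10 mm above the stud tips and the ejector sprung back; I estimate it is lined up with the studs to 1–2 mm (4 mm allowed), but no verdict came back.

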